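# Seat the rail caps by fingertip, feel along them and run the carriage over

## Task

Keep the gripper closed and grip or lift nothing: with the fingertips press the four black caps that stand proud of the guide rail down until each is flush with the rail top, then lift off. Next feel along the row as a fitter does: in one light stroke, touching all the way, run the fingertips along the middle of the rail from the cap at the far end, over all four caps, back to the cap next to the carriage. When none stands up, push the carriage by its outer end over the whole row until it meets the far end stop, then move clear; leave the hex key, cup and marker where they lie.

Things in the scene. Friction and masses are not known exactly. Their poses are not given: they have to be found in the camera images.
- rail_axis: Linear axis, fixed: grey plate 110x470x15 mm with a straight steel guide rail 28 mm wide. Origin: centre of the plate's underside, on the bench; z up, y along the rail (the carriage is parked at +y, -y is the far end). Rail top flat, 41 mm over the bench, centre line x = 0. End stops 49 mm high; rubber buffers reach in to y = +/-208 mm. Caps at y = 190, 130 and 70 are already flush and fixed
- hole_1 (a point): Centre of the mouth of cap hole 1 on the rail, level with the rail top (fixed to the rail, does not move with the cap); in the axis frame x = 0, y = 10 mm, z = 41 mm. Cap 1 is the one next to the parked carriage.
- hole_2 (a point): Centre of the mouth of cap hole 2 on the rail, level with the rail top (fixed to the rail, does not move with the cap); in the axis frame x = 0, y = -50 mm, z = 41 mm. 
- hole_3 (a point): Centre of the mouth of cap hole 3 on the rail, level with the rail top (fixed to the rail, does not move with the cap); in the axis frame x = 0, y = -110 mm, z = 41 mm. 
- hole_4 (a point): Centre of the mouth of cap hole 4 on the rail, level with the rail top (fixed to the rail, does not move with the cap); in the axis frame x = 0, y = -170 mm, z = 41 mm. Cap 4 is the last one, at the far end.
- cap_1 (a joint): Black plastic hole cap 1, round, 14 mm across, a stiff push fit in hole 1: how far its flat top stands above the rail top in m. 0 = flush (seated, it goes no deeper); starts 0.0035 to 0.006. Pushing it down takes about 6 to 9 N and it stays where it is left; pulled up it comes out to at most 0.012
- cap_2 (a joint): Black plastic hole cap 2, round, 14 mm across, a stiff push fit in hole 2: how far its flat top stands above the rail top in m. 0 = flush (seated, it goes no deeper); starts 0.0035 to 0.006. Pushing it down takes about 6 to 9 N and it stays where it is left; pulled up it comes out to at most 0.012
- cap_3 (a joint): Black plastic hole cap 3, round, 14 mm across, a stiff push fit in hole 3: how far its flat top stands above the rail top in m. 0 = flush (seated, it goes no deeper); starts 0.0035 to 0.006. Pushing it down takes about 6 to 9 N and it stays where it is left; pulled up it comes out to at most 0.012
- cap_4 (a joint): Black plastic hole cap 4, round, 14 mm across, a stiff push fit in hole 4: how far its flat top stands above the rail top in m. 0 = flush (seated, it goes no deeper); starts 0.0035 to 0.006. Pushing it down takes about 6 to 9 N and it stays where it is left; pulled up it comes out to at most 0.012
- carriage (a joint): Travel of the carriage (steel block with black ends, 60 mm wide, 70 mm long, top 60 mm over the bench) along the rail toward -y of the axis, m: its centre is at y = 100 mm minus this. Starts 0 to 0.02; 0.273 = against the far buffer, over cap 4. Slides with some 2.5 N of drag, more with speed (1.2 N per 0.1 m/s), and stays where left. A cap over 2 mm proud stops it
- carriage_end (a point): Centre of the carriage's outer end face (facing +y of the axis, away from the four caps), 50 mm over the bench; the face is 60 mm wide and, above the rail, spans 43 to 60 mm over the bench. Push here toward -y. At the start 73 to 93 mm are free between it and the near buffer
- carriage_top (a point): Centre of the carriage's flat top, 60 mm over the bench; axes as the axis frame
- hex_key_8: Black hex key, 73 x 115 x 8 mm, lying loose on the bench beyond the axis; origin at the middle of its underside. Leave it alone
- parts_cup: Pale round cup, 69 mm across, 53 mm high, standing loose on the bench beyond the axis; origin at the centre of its underside. Leave it alone
- marker_black: White marker pen with black cap, 127 mm long, 17 mm thick, lying loose on the bench on the robot's side of the axis; origin at the middle of its underside. Leave it alone

How it is judged:
On the way, in this order (a step that is already met when the one before it is completed fails the run):
1. all four caps are pressed flush (each less than 1.5 mm proud) and the fingertips are lifted off, some 4 mm clear of the rail top (value of joint each of cap_1, cap_2, cap_3, cap_4 below 0.0015 m and contact force between the fingers and rail_axis below 0.05 N and z of the grasp point in the frame of rail_axis above 0.064 m), for 0.1 s.
2. the stroke: the fingertips touch the fourth cap (the one at the far end, away from the carriage) lightly (more than 0 and under 25 N), centred within 12 mm along and 14 mm across the rail (y of the grasp point in the frame of rail_axis between -0.182 and -0.158 m and x of the grasp point in the frame of rail_axis between -0.014 and 0.014 m and z of the grasp point in the frame of rail_axis below 0.075 m and contact force between the fingers and rail_axis between 0.2 and 25 N), for 0.02 s.
3. the stroke: the fingertips touch the rail between the fourth and third caps lightly (more than 0 and under 25 N), centred within 12 mm along and 14 mm across the rail (y of the grasp point in the frame of rail_axis between -0.152 and -0.128 m and x of the grasp point in the frame of rail_axis between -0.014 and 0.014 m and z of the grasp point in the frame of rail_axis below 0.075 m and contact force between the fingers and rail_axis between 0.2 and 25 N), for 0.02 s.
4. the stroke: the fingertips touch the third cap lightly (more than 0 and under 25 N), centred within 12 mm along and 14 mm across the rail (y of the grasp point in the frame of rail_axis between -0.122 and -0.098 m and x of the grasp point in the frame of rail_axis between -0.014 and 0.014 m and z of the grasp point in the frame of rail_axis below 0.075 m and contact force between the fingers and rail_axis between 0.2 and 25 N), for 0.02 s.
5. the stroke: the fingertips touch the rail between the third and second caps lightly (more than 0 and under 25 N), centred within 12 mm along and 14 mm across the rail (y of the grasp point in the frame of rail_axis between -0.092 and -0.068 m and x of the grasp point in the frame of rail_axis between -0.014 and 0.014 m and z of the grasp point in the frame of rail_axis below 0.075 m and contact force between the fingers and rail_axis between 0.2 and 25 N), for 0.02 s.
6. the stroke: the fingertips touch the second cap lightly (more than 0 and under 25 N), centred within 12 mm along and 14 mm across the rail (y of the grasp point in the frame of rail_axis between -0.062 and -0.038 m and x of the grasp point in the frame of rail_axis between -0.014 and 0.014 m and z of the grasp point in the frame of rail_axis below 0.075 m and contact force between the fingers and rail_axis between 0.2 and 25 N), for 0.02 s.
7. the stroke: the fingertips touch the rail between the second and first caps lightly (more than 0 and under 25 N), centred within 12 mm along and 14 mm across the rail (y of the grasp point in the frame of rail_axis between -0.032 and -0.008 m and x of the grasp point in the frame of rail_axis between -0.014 and 0.014 m and z of the grasp point in the frame of rail_axis below 0.075 m and contact force between the fingers and rail_axis between 0.2 and 25 N), for 0.02 s.
8. the stroke: the fingertips touch the first cap (next to the carriage) lightly (more than 0 and under 25 N), centred within 12 mm along and 14 mm across the rail (y of the grasp point in the frame of rail_axis between -0.002 and 0.022 m and x of the grasp point in the frame of rail_axis between -0.014 and 0.014 m and z of the grasp point in the frame of rail_axis below 0.075 m and contact force between the fingers and rail_axis between 0.2 and 25 N), for 0.02 s.
9. the carriage has been pushed over the row to the end stop (within 5 mm) (value of joint carriage above 0.268 m), for 0.1 s.
At the end, for the whole second after the job is handed in: All four caps less than 1.5 mm proud, the carriage at rest within 5 mm of the far stop (joint over 0.268 m), hex key, cup and marker within 15 mm of where they started (value of joint each of cap_1, cap_2, cap_3, cap_4 below 0.0015 m and value of joint carriage above 0.268 m and velocity of joint carriage between -0.005 and 0.005 m/s and distance of each of hex_key_8, parts_cup, marker_black from where it was at the start of the episode below 0.015 m); the robot touches nothing.
It fails at once if the carriage is driven on while any of the four caps still stands more than 2 mm proud (value of joint carriage above 0.06 m and value of joint any of cap_1, cap_2, cap_3, cap_4 above 0.002 m).
It fails at once if a cap is pulled up out of its hole (more than 9 mm proud) (value of joint any of cap_1, cap_2, cap_3, cap_4 above 0.009 m).
It fails at once if the carriage is gripped: the grasp point between the fingers comes inside the carriage's outline, below its top (x of the grasp point in the frame of carriage_top between -0.029 and 0.029 m and y of the grasp point in the frame of carriage_top between -0.033 and 0.033 m and z of the grasp point in the frame of carriage_top below -0.002 m).
It fails at once if the hex key, the parts cup or the marker is shoved or lifted (moved more than 15 mm) (distance of any of hex_key_8, parts_cup, marker_black from where it was at the start of the episode above 0.015 m).
It also fails if it takes over 67 s, if anything falls off the work surface, if the arm or the gripper's body presses on something with over 40 N, if the wrist force passes 120 N, or if a joint passes its speed limit or range.

## Robot

A 7-joint arm with a two-finger parallel gripper is mounted at the origin on a cart in front of the work surface, level with it; the furniture and walls round the work are solid. World frame = base frame: x ahead of the robot, y to its left, z up, the work surface at z = 0. Lengths are in m, angles in rad, forces in N, time in s.
With the tool pointing down it reaches from about 0.4 to 0.925 m from the base axis. Payload 5.6 kg.
Tool frame: the origin (TCP) lies at the very end of the fingers, on their centre line; the grasp point (between the pads) lies 19 mm behind it; z points along the fingers, y is the direction in which the jaws open and shut (so a half turn about z gives the same grasp; the last joint's range is limited). The gripper opens to 85 mm and grips with 20 to 120 N. Pads are 22 mm wide; open, the fingers measure 114 mm over their backs; the gripper's body (76 mm by 85 mm) begins 54 mm behind the grasp point. The pads swing forward as they close: fully open they stand 13 mm farther back than shut.
Start: joints at [-1.324, 0.468, -0.012, 1.603, 0.006, 1.071, -0.056], TCP at [0.186, 0.623, 0.231] pointing down, gripper open.
Joint ranges: [-2.53, 2.53], [-0.31, 2.02], [-1.57, 1.55], [0.28, 2.44], [-1.29, 4.43], [0.15, 1.84], [-2.92, 2.92]. Speed limits (rad/s): [2.57, 2.57, 3.14, 3.14, 3.14, 3.14, 3.14].

## Interface

Orientations are given as [roll, pitch, yaw] about the fixed x, y, z axes, in that order (R = Rz(yaw) Ry(pitch) Rx(roll)).
In Python, from station import read_state, get_image, finish_job gives the robot as it stands. The module is installed in compiled form; this text tells all that it offers.
- The arm moves only by the tool send_rows, never from a script. Its argument "rows" is a list of rows, each an object of numbers: "gripper": the closure, from 0 (fully open) to 1 (shut); "dx", "dy", "dz": the shift along the tool's x, y, z in mm; "ax", "ay", "az": the turn, a rotation vector about the tool's x, y, z in rad. In form: [{"gripper": .., "dx": .., "dy": .., "dz": .., "ax": .., "ay": .., "az": ..}, ...]. A call has exactly 10 rows; each row shifts and turns the commanded pose from where the row before left it, along the tool's axes as they then stand; what a row does not reach is not made up. A row lasts 1/10 s, in which the tool goes at most 50 mm and 8.59 degrees, less where a joint would pass 70% of its speed; a pose out of reach is approached as far as the arm can. A call is refused whole if a number of a shift passes 50 or a number of a turn 0.15, either way. A call with a gripper value outside its range is refused whole. The fingers move at their own pace and stop on an object; "grip_force" is the grip in N (left out, the last holds). Time passes only in rows, so rows that do not move let the fingers close, or fill a call up. It gives the time, the measured TCP pose, the force and the opening at its end, in the units of the state.
- read_state(): the state, without advancing time (a new reading comes with each control period).
- get_image(name): name is "scene" or "top"; returns a dict with "img" (420x560x3 uint8, red, green, blue), "range_z" (420x560 float32, m along the optical axis (not along the pixel's ray), 0 where there is no reading), "fx", "fy", "cx", "cy" (pixels), "k1" (the pictures are not rectified: a ray, as slopes to the right and down, at radius r is drawn at 1 + k1 r^2 times it, then the intrinsics apply), "cam_to_world" (4x4, takes a point from camera to world coordinates). Camera axes: x right, y down, z forward; pixel columns grow to the right and rows downward; lengths in m; the calibration is good to about 2 mm. A picture is of the moment at which its call begins.
- finish_job(): hands the job in, once; it reports no verdict.
The state is a dict: "time_s": time; "q": joint angles; "qvel": joint speeds; "joint_efforts": joint torques, N m; "position": TCP position; "tcp_rot": TCP orientation; "ft_force": force on the tool from outside, world axes, zero at the start; "moment": the same for the moment, N m; "finger_gap": opening from 0.0 (shut) to 1.0 (fully open).
Only numpy, scipy, OpenCV 4.12 (cv2) and the standard library are available. Lean on these libraries where they do the work, as an engineer would, in place of code of your own. Each camera call takes 0.05 s, during which the arm holds its last target. There are 200 camera calls.

## Working session

There is one attempt and no reset: what is moved stays moved. The work goes in short steps, Python scripts to look and compute and a tool call to move; the robot and the scene stay as the last step left them, time stands still between calls to the robot, and variables do not carry over. Pictures are saved under pics/ and viewed, about 8 in all and at most 12, crops included, and the job is handed in when it is done.

Besides the shell and the picture viewer there is one more tool, called after "Call:" by a JSON object that holds its "api" and its "payload". send_rows: Moves the arm, as the interface text tells. Its arguments: {"type":"object","properties":{"rows":{"type":"array","items":{"type":"object","properties":{"gripper":{"type":"number"},"dx":{"type":"number"},"dy":{"type":"number"},"dz":{"type":"number"},"ax":{"type":"number"},"ay":{"type":"number"},"az":{"type":"number"}}}},"grip_force":{"type":"number"}},"required":["rows"]}

```bash
mkdir -p pics; python3 - <<'E'
from station import *
import cv2,numpy as np
s=read_state();print({k:np.round(v,4).tolist() for k,v in s.items()})
for n in("scene","top"):
    d=get_image(n);cv2.imwrite(f"pics/{n}1.png",d["img"][...,::-1]);np.savez(f"{n}1.npz",**d)
    print(n,[d[k] for k in("fx","fy","cx","cy","k1")],np.round(d["cam_to_world"],3).tolist())
E
```

```text
{'time_s': 0.0, 'q': [-1.324, 0.4685, -0.0116, 1.6036, 0.006, 1.0714, -0.0563], 'qvel': [-0.0014, 0.0004, 0.0004, 0.0003, 0.0001, 0.0001, -0.0011], 'joint_efforts': [0.0002, -53.2379, 0.0217, -25.1311, 0.0114, 0.0076, 0.0], 'position': [0.1857, 0.6223, 0.2303], 'tcp_rot': [-3.1397, 0.0001, 2.8517], 'ft_force': [-0.1228, -0.5915, -1.0561], 'moment': [0.0365, 0.0153, -0.0421], 'finger_gap': 1.0009}
scene [410.79837879490606, 410.79837879490606, 280.9548727694167, 209.4869380016762, -0.01853159892128638] [[0.435, -0.492, 0.754, -0.076], [-0.9, -0.217, 0.377, -0.342], [-0.022, -0.843, -0.537, 0.536], [0.0, 0.0, 0.0, 1.0]]
top [521.2783557190777, 521.2783557190777, 275.5659214704504, 209.98676410817666, -0.08982620764144933] [[0.026, -0.991, 0.134, 0.43], [-1.0, -0.024, 0.015, -0.006], [-0.012, -0.134, -0.991, 1.079], [0.0, 0.0, 0.0, 1.0]]
```

View pics/top1.png

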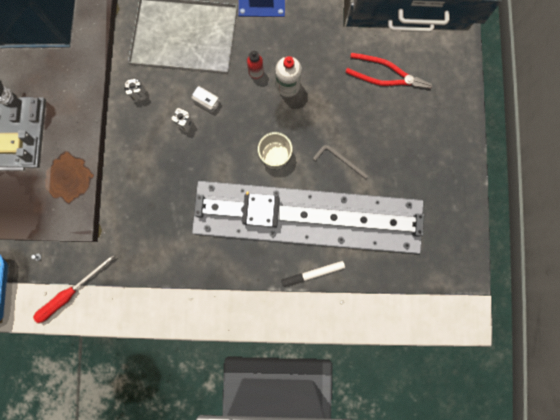

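View pics/scene1.png

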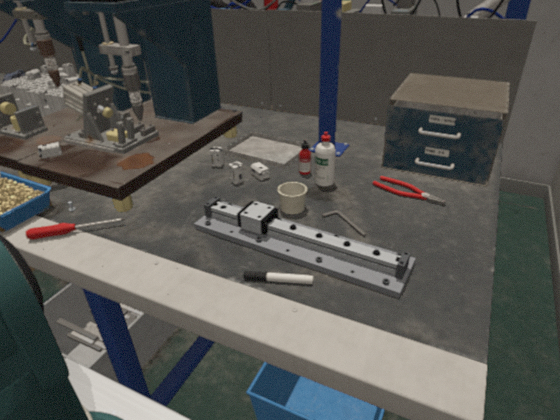

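The top view shows the axis running from (197,206) to (420,224). The carriage is at about (262,210), and the four caps are near (304,214), (333,217), (363,219) and (393,222). The far end is to the image right, which is world -y.

```bash
cat > h.py <<'E'
import numpy as np,cv2
def ray(d,u,v,z):
    K=np.array([[d["fx"],0,d["cx"]],[0,d["fy"],d["cy"]],[0,0,1]],float)
    p=cv2.undistortPoints(np.array([[[u,v]]],float),K,np.array([float(d["k1"]),0,0,0]))[0,0]
    T=d["cam_to_world"];r=T[:3,:3]@[p[0],p[1],1];o=T[:3,3]
    return o+r*(z-o[2])/r[2]
E
python3 - <<'E'
from h import *
d=dict(np.load("top1.npz"));im=d["img"];g=cv2.cvtColor(im,cv2.COLOR_RGB2GRAY)
S=4;x0,y0=180,170
big=cv2.resize(g[y0:260,x0:440],None,fx=S,fy=S,interpolation=cv2.INTER_CUBIC)
rail=((big>170)*255).astype(np.uint8)
f=cv2.morphologyEx(rail,cv2.MORPH_CLOSE,np.ones((41,41)))
dark=((big<120)&(cv2.erode(f,np.ones((5,5)))>0)).astype(np.uint8)
n,_,st,c=cv2.connectedComponentsWithStats(dark)
for i in range(1,n):
    if st[i,4]>25:
        u,v=(c[i]+.5)/S-.5+[x0,y0];p=ray(d,u,v,.043);print(np.round([u,v],1),st[i,2:],p.round(4),"range",d["range_z"][round(v),round(u)])
# plate outline
hsv=cv2.cvtColor(im,cv2.COLOR_RGB2HSV)
m=((g>95)&(hsv[...,1]<60)).astype(np.uint8);m[:175]=0;m[256:]=0;m[:,:180]=0;m[:,440:]=0
m=cv2.morphologyEx(cv2.morphologyEx(m,cv2.MORPH_CLOSE,np.ones((13,13))),cv2.MORPH_OPEN,np.ones((7,7)))
k=max(cv2.findContours(m,0,2)[0],key=cv2.contourArea);r=cv2.minAreaRect(k);print(r)
b=cv2.boxPoints(r);P=np.array([ray(d,*q,.015) for q in b]);print(P.round(4),np.linalg.norm(P-np.roll(P,1,0),axis=1),P.mean(0))
v=cv2.resize(im[170:260,180:440],None,fx=3,fy=3,interpolation=cv2.INTER_CUBIC)
cv2.polylines(v,[((b-[180,170])*3).astype(int)],True,(255,0,0));cv2.imwrite("pics/crop.png",v[...,::-1])
E
```

```text
[211.2 187.8] [ 17  19 235] [0.6121 0.141  0.043 ] range 1.0750724
[242.  190.4] [ 8  7 51] [0.6084 0.0783 0.043 ] range 1.0804712
[287.6 220.9] [  865   187 14695] [ 0.5488 -0.0151  0.043 ] range 1.070536
[309.5 196.3] [10 10 70] [ 0.5996 -0.058   0.043 ] range 1.07677
[203.7 197.3] [ 5 10 35] [0.5924 0.1552 0.043 ] range 1.0641513
[343.5 199.6] [ 19  22 333] [ 0.5946 -0.1263  0.043 ] range 1.0674809
[252.7 198.7] [ 9  8 55] [0.592  0.0562 0.043 ] range 1.0333915
[269.8 200.1] [ 8  8 56] [0.59   0.0218 0.043 ] range 1.029726
[377. 202.] [10 10 84] [ 0.5912 -0.194   0.043 ] range 1.0760607
[408.6 204.9] [ 21  21 354] [ 0.587 -0.258  0.043] range 1.0684531
[204.  205.6] [ 7 15 90] [0.5756 0.1539 0.043 ] range 1.0436275
[214.6 206.6] [ 23  21 372] [0.5741 0.1324 0.043 ] range 1.0480824
[303.6 214.4] [ 25  22 441] [ 0.5627 -0.0468  0.043 ] range 1.040866
[333.4 217. ] [ 25  24 474] [ 0.5589 -0.1064  0.043 ] range 1.0385084
[414.3 215.4] [ 7 11 52] [ 0.5659 -0.2694  0.043 ] range 1.0508986
[363.3 219.5] [ 25  24 461] [ 0.5552 -0.1664  0.043 ] range 1.0393873
[250.8 218.6] [10  9 64] [0.5
[... 172 characters left out ...]
5 224. ] [  9  18 140] [ 0.5486 -0.2675  0.043 ] range 1.0369626
[207.3 228.5] [ 20  20 316] [0.5293 0.1453 0.043 ] range 1.0614725
[238.2 230.7] [ 9  8 57] [0.5266 0.0832 0.043 ] range 1.0687855
[306.3 236.6] [ 9  9 64] [ 0.5181 -0.053   0.043 ] range 1.0674344
[340.7 240. ] [ 20  22 312] [ 0.513  -0.1216  0.043 ] range 1.0578341
[374.5 242.6] [10 11 84] [ 0.5094 -0.189   0.043 ] range 1.0625551
[406.3 245.5] [ 21  24 349] [ 0.5051 -0.2528  0.043 ] range 1.0548384
((305.5, 215.0), (80.0, 251.0), 90.0)
[[ 0.6428  0.2116  0.015 ]
 [ 0.6556 -0.3126  0.015 ]
 [ 0.4888 -0.3103  0.015 ]
 [ 0.4761  0.2032  0.015 ]] [0.16683496 0.524383   0.16679096 0.51370825] [ 0.56581265 -0.05203069  0.015     ]
```

View pics/crop.png

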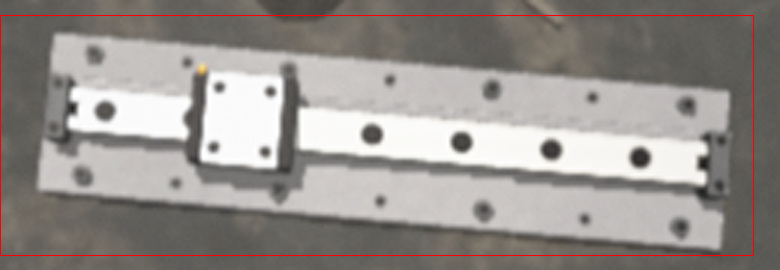

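The caps measure 60 mm apart within 0.5 mm. That gives axis +y = (0.0635, 0.998) and origin ≈ (0.562, -0.057). I'll turn the tool onto the axis, shut the gripper and travel over.

Call:
{"api": "send_rows", "payload": {"rows": [{"gripper": 1,"az": -0.113},{"gripper": 1,"az": -0.113},{"gripper": 1,"dx": -21,"dy": -32},{"gripper": 1,"dx": -21,"dy": -32},{"gripper": 1,"dx": -21,"dy": -32},{"gripper": 1,"dx": -21,"dy": -32},{"gripper": 1,"dx": -21,"dy": -32},{"gripper": 1,"dx": -21,"dy": -32},{"gripper": 1,"dx": -21,"dy": -32},{"gripper": 1,"dx": -21,"dy": -32}]}}

```text
invalid input at $.rows[0]: expected keys gripper, dx, dy, dz, ax, ay, az
```

Call:
{"api": "send_rows", "payload": {"rows": [{"gripper": 1,"dx": -21,"dy": -32},{"gripper": 1,"dx": -21,"dy": -32},{"gripper": 1,"dx": -21,"dy": -32},{"gripper": 1,"dx": -21,"dy": -32},{"gripper": 1,"dx": -21,"dy": -32},{"gripper": 1,"dx": -21,"dy": -32},{"gripper": 1,"dx": -21,"dy": -32},{"gripper": 1,"dx": -21,"dy": -32},{"gripper": 1,"dx": -21,"dy": -32},{"gripper": 1}]}}

```text
invalid input at $.rows[0]: expected keys gripper, dx, dy, dz, ax, ay, az
```

All keys are required in every row.

Call:
{"api": "send_rows", "payload": {"rows": [{"gripper": 1,"dx": 0,"dy": 0,"dz": 0,"ax": 0,"ay": 0,"az": -0.113},{"gripper": 1,"dx": 0,"dy": 0,"dz": 0,"ax": 0,"ay": 0,"az": -0.113},{"gripper": 1,"dx": -21,"dy": -32,"dz": 0,"ax": 0,"ay": 0,"az": 0},{"gripper": 1,"dx": -21,"dy": -32,"dz": 0,"ax": 0,"ay": 0,"az": 0},{"gripper": 1,"dx": -21,"dy": -32,"dz": 0,"ax": 0,"ay": 0,"az": 0},{"gripper": 1,"dx": -21,"dy": -32,"dz": 0,"ax": 0,"ay": 0,"az": 0},{"gripper": 1,"dx": -21,"dy": -32,"dz": 0,"ax": 0,"ay": 0,"az": 0},{"gripper": 1,"dx": -21,"dy": -32,"dz": 0,"ax": 0,"ay": 0,"az": 0},{"gripper": 1,"dx": -21,"dy": -32,"dz": 0,"ax": 0,"ay": 0,"az": 0},{"gripper": 1,"dx": -21,"dy": -32,"dz": 0,"ax": 0,"ay": 0,"az": 0}]}}

```text
time_s: 1.1
position: [0.3375, 0.355, 0.2311]
tcp_rot: [-3.141, -0.0, 3.078]
ft_force: [0.2, -0.4, -0.5]
finger_gap: 0.001
```

Call:
{"api": "send_rows", "payload": {"rows": [{"gripper": 1,"dx": -21,"dy": -32,"dz": 0,"ax": 0,"ay": 0,"az": 0},{"gripper": 1,"dx": -21,"dy": -32,"dz": 0,"ax": 0,"ay": 0,"az": 0},{"gripper": 1,"dx": -21,"dy": -32,"dz": 0,"ax": 0,"ay": 0,"az": 0},{"gripper": 1,"dx": -21,"dy": -32,"dz": 0,"ax": 0,"ay": 0,"az": 0},{"gripper": 1,"dx": -21,"dy": -32,"dz": 0,"ax": 0,"ay": 0,"az": 0},{"gripper": 1,"dx": -21,"dy": -32,"dz": 0,"ax": 0,"ay": 0,"az": 0},{"gripper": 1,"dx": -21,"dy": -32,"dz": 0,"ax": 0,"ay": 0,"az": 0},{"gripper": 1,"dx": -21,"dy": -32,"dz": 0,"ax": 0,"ay": 0,"az": 0},{"gripper": 1,"dx": -21,"dy": -32,"dz": 0,"ax": 0,"ay": 0,"az": 0},{"gripper": 1,"dx": 0,"dy": 0,"dz": 0,"ax": 0,"ay": 0,"az": 0}]}}

```text
time_s: 2.1
position: [0.5091, 0.0517, 0.2313]
tcp_rot: [-3.139, 0.001, 3.069]
ft_force: [-0.8, 0.6, 0.6]
finger_gap: 0.001
```

Call:
{"api": "send_rows", "payload": {"rows": [{"gripper": 1,"dx": -12,"dy": -19,"dz": 10,"ax": 0,"ay": 0,"az": 0.005},{"gripper": 1,"dx": -12,"dy": -19,"dz": 10,"ax": 0,"ay": 0,"az": 0},{"gripper": 1,"dx": -12,"dy": -19,"dz": 10,"ax": 0,"ay": 0,"az": 0},{"gripper": 1,"dx": -12,"dy": -19,"dz": 10,"ax": 0,"ay": 0,"az": 0},{"gripper": 1,"dx": -12,"dy": -19,"dz": 10,"ax": 0,"ay": 0,"az": 0},{"gripper": 1,"dx": 0,"dy": 0,"dz": 25,"ax": 0,"ay": 0,"az": 0},{"gripper": 1,"dx": 0,"dy": 0,"dz": 25,"ax": 0,"ay": 0,"az": 0},{"gripper": 1,"dx": 0,"dy": 0,"dz": 25,"ax": 0,"ay": 0,"az": 0},{"gripper": 1,"dx": 0,"dy": 0,"dz": 25,"ax": 0,"ay": 0,"az": 0},{"gripper": 1,"dx": 0,"dy": 0,"dz": 0,"ax": 0,"ay": 0,"az": 0}]}}

```text
time_s: 3.1
position: [0.5578, -0.0408, 0.078]
tcp_rot: [-3.141, -0.007, 3.073]
ft_force: [-1.1, -0.0, 0.1]
finger_gap: -0.002
```

```bash
python3 - <<'E'
from station import *
import cv2,numpy as np
s=read_state();print(s["position"],s["tcp_rot"],s["ft_force"])
d=get_image("scene");cv2.imwrite("pics/s2.png",cv2.resize(d["img"][170:300,180:430],None,fx=3,fy=3,interpolation=2)[...,::-1])
E
```

```text
[ 0.55781562 -0.0408155   0.07803598] [-3.14128375 -0.00721079  3.07331418] [-1.1296502  -0.04537929  0.06677937]
```

View pics/s2.png

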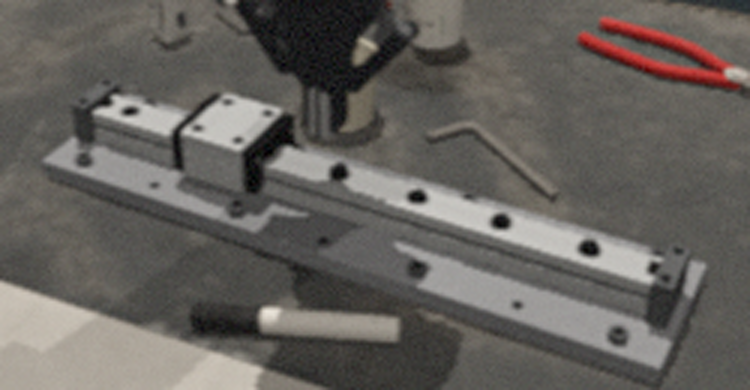

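The view shows the closed fingertips standing above the row next to the carriage. All four caps stand proud, at crop (338,172), (416,196), (501,221) and (589,247). I'll correct the xy offset and come down to just above cap 1.

Call:
{"api": "send_rows", "payload": {"rows": [{"gripper": 1,"dx": -3,"dy": -3,"dz": 5,"ax": 0,"ay": 0,"az": 0},{"gripper": 1,"dx": -2,"dy": -3,"dz": 5,"ax": 0,"ay": 0,"az": 0},{"gripper": 1,"dx": 0,"dy": 0,"dz": 5,"ax": 0,"ay": 0,"az": 0},{"gripper": 1,"dx": 0,"dy": 0,"dz": 5,"ax": 0,"ay": 0,"az": 0},{"gripper": 1,"dx": 0,"dy": 0,"dz": 3,"ax": 0,"ay": 0,"az": 0},{"gripper": 1,"dx": 0,"dy": 0,"dz": 0,"ax": 0,"ay": 0,"az": 0},{"gripper": 1,"dx": 0,"dy": 0,"dz": 0,"ax": 0,"ay": 0,"az": 0},{"gripper": 1,"dx": 0,"dy": 0,"dz": 0,"ax": 0,"ay": 0,"az": 0},{"gripper": 1,"dx": 0,"dy": 0,"dz": 0,"ax": 0,"ay": 0,"az": 0},{"gripper": 1,"dx": 0,"dy": 0,"dz": 0,"ax": 0,"ay": 0,"az": 0}]}}

```text
time_s: 4.15
position: [0.5654, -0.0479, 0.0585]
tcp_rot: [3.142, 0.0, 3.073]
ft_force: [-0.5, -0.8, 0.1]
finger_gap: 0.0
```

Call:
{"api": "send_rows", "payload": {"rows": [{"gripper": 1,"dx": 2.5,"dy": 1,"dz": 4,"ax": 0,"ay": 0,"az": 0},{"gripper": 1,"dx": 0,"dy": 0,"dz": 4,"ax": 0,"ay": 0,"az": 0},{"gripper": 1,"dx": 0,"dy": 0,"dz": 3,"ax": 0,"ay": 0,"az": 0},{"gripper": 1,"dx": 0,"dy": 0,"dz": 1.5,"ax": 0,"ay": 0,"az": 0},{"gripper": 1,"dx": 0,"dy": 0,"dz": 1.5,"ax": 0,"ay": 0,"az": 0},{"gripper": 1,"dx": 0,"dy": 0,"dz": 1.5,"ax": 0,"ay": 0,"az": 0},{"gripper": 1,"dx": 0,"dy": 0,"dz": 1.5,"ax": 0,"ay": 0,"az": 0},{"gripper": 1,"dx": 0,"dy": 0,"dz": 1,"ax": 0,"ay": 0,"az": 0},{"gripper": 1,"dx": 0,"dy": 0,"dz": 0,"ax": 0,"ay": 0,"az": 0},{"gripper": 1,"dx": 0,"dy": 0,"dz": 0,"ax": 0,"ay": 0,"az": 0}]}}

```text
time_s: 5.15
position: [0.5626, -0.0467, 0.0412]
tcp_rot: [3.141, -0.001, 3.073]
ft_force: [-4.4, 0.3, 11.9]
finger_gap: 0.002
```

Call:
{"api": "send_rows", "payload": {"rows": [{"gripper": 1,"dx": 0,"dy": 0,"dz": 1,"ax": 0,"ay": 0,"az": 0},{"gripper": 1,"dx": 0,"dy": 0,"dz": 1,"ax": 0,"ay": 0,"az": 0},{"gripper": 1,"dx": 0,"dy": 0,"dz": 0,"ax": 0,"ay": 0,"az": 0},{"gripper": 1,"dx": 0,"dy": 0,"dz": 0,"ax": 0,"ay": 0,"az": 0},{"gripper": 1,"dx": 0,"dy": 0,"dz": 0,"ax": 0,"ay": 0,"az": 0},{"gripper": 1,"dx": 0,"dy": 0,"dz": 0,"ax": 0,"ay": 0,"az": 0},{"gripper": 1,"dx": 0,"dy": 0,"dz": 0,"ax": 0,"ay": 0,"az": 0},{"gripper": 1,"dx": 0,"dy": 0,"dz": 0,"ax": 0,"ay": 0,"az": 0},{"gripper": 1,"dx": 0,"dy": 0,"dz": 0,"ax": 0,"ay": 0,"az": 0},{"gripper": 1,"dx": 0,"dy": 0,"dz": 0,"ax": 0,"ay": 0,"az": 0}]}}

```text
time_s: 6.15
position: [0.5627, -0.0467, 0.0411]
tcp_rot: [3.14, -0.001, 3.073]
ft_force: [-9.3, 0.7, 28.0]
finger_gap: -0.001
```

Contact at z = 0.041 is rigid and reads 28 N, so cap 1 is flush. On to cap 2.

Call:
{"api": "send_rows", "payload": {"rows": [{"gripper": 1,"dx": 0,"dy": 0,"dz": -7,"ax": 0,"ay": 0,"az": 0},{"gripper": 1,"dx": 0,"dy": 0,"dz": -7,"ax": 0,"ay": 0,"az": 0},{"gripper": 1,"dx": 0,"dy": -20,"dz": 0,"ax": 0,"ay": 0,"az": -0.005},{"gripper": 1,"dx": 0,"dy": -20,"dz": 0,"ax": 0,"ay": 0,"az": 0},{"gripper": 1,"dx": 0,"dy": -20,"dz": 0,"ax": 0,"ay": 0,"az": 0},{"gripper": 1,"dx": 0,"dy": 0,"dz": 0,"ax": 0,"ay": 0,"az": 0},{"gripper": 1,"dx": 0,"dy": 0,"dz": 5,"ax": 0,"ay": 0,"az": 0},{"gripper": 1,"dx": 0,"dy": 0,"dz": 3,"ax": 0,"ay": 0,"az": 0},{"gripper": 1,"dx": 0,"dy": 0,"dz": 3,"ax": 0,"ay": 0,"az": 0},{"gripper": 1,"dx": 0,"dy": 0,"dz": 2,"ax": 0,"ay": 0,"az": 0}]}}

```text
time_s: 7.15
position: [0.5592, -0.1056, 0.0411]
tcp_rot: [3.14, -0.001, 3.079]
ft_force: [-11.2, 0.8, 37.5]
finger_gap: 0.003
```

Call:
{"api": "send_rows", "payload": {"rows": [{"gripper": 1,"dx": 0,"dy": 0,"dz": 1,"ax": 0,"ay": 0,"az": 0},{"gripper": 1,"dx": 0,"dy": 0,"dz": 0,"ax": 0,"ay": 0,"az": 0},{"gripper": 1,"dx": 0,"dy": 0,"dz": 0,"ax": 0,"ay": 0,"az": 0},{"gripper": 1,"dx": 0,"dy": 0,"dz": 0,"ax": 0,"ay": 0,"az": 0},{"gripper": 1,"dx": 0,"dy": 0,"dz": 0,"ax": 0,"ay": 0,"az": 0},{"gripper": 1,"dx": 0,"dy": 0,"dz": 0,"ax": 0,"ay": 0,"az": 0},{"gripper": 1,"dx": 0,"dy": 0,"dz": 0,"ax": 0,"ay": 0,"az": 0},{"gripper": 1,"dx": 0,"dy": 0,"dz": 0,"ax": 0,"ay": 0,"az": 0},{"gripper": 1,"dx": 0,"dy": 0,"dz": 0,"ax": 0,"ay": 0,"az": 0},{"gripper": 1,"dx": 0,"dy": 0,"dz": 0,"ax": 0,"ay": 0,"az": 0}]}}

```text
time_s: 8.15
position: [0.5591, -0.1056, 0.0411]
tcp_rot: [3.14, -0.0, 3.079]
ft_force: [-9.0, 0.6, 28.4]
finger_gap: -0.0
```

Cap 2 is flush in the same way. On to caps 3 and 4.

Call:
{"api": "send_rows", "payload": {"rows": [{"gripper": 1,"dx": 0,"dy": 0,"dz": -7,"ax": 0,"ay": 0,"az": 0},{"gripper": 1,"dx": 0,"dy": 0,"dz": -7,"ax": 0,"ay": 0,"az": 0},{"gripper": 1,"dx": 0,"dy": -20,"dz": 0,"ax": 0,"ay": 0,"az": 0},{"gripper": 1,"dx": 0,"dy": -21,"dz": 0,"ax": 0,"ay": 0,"az": 0},{"gripper": 1,"dx": 0,"dy": -20,"dz": 0,"ax": 0,"ay": 0,"az": 0},{"gripper": 1,"dx": 0,"dy": 0,"dz": 0,"ax": 0,"ay": 0,"az": 0},{"gripper": 1,"dx": 0,"dy": 0,"dz": 5,"ax": 0,"ay": 0,"az": 0},{"gripper": 1,"dx": 0,"dy": 0,"dz": 3,"ax": 0,"ay": 0,"az": 0},{"gripper": 1,"dx": 0,"dy": 0,"dz": 3,"ax": 0,"ay": 0,"az": 0},{"gripper": 1,"dx": 0,"dy": 0,"dz": 2,"ax": 0,"ay": 0,"az": 0}]}}

```text
time_s: 9.15
position: [0.5553, -0.1661, 0.041]
tcp_rot: [3.14, -0.001, 3.08]
ft_force: [-10.8, 2.7, 36.2]
finger_gap: 0.003
```

Call:
{"api": "send_rows", "payload": {"rows": [{"gripper": 1,"dx": 0,"dy": 0,"dz": 1,"ax": 0,"ay": 0,"az": 0},{"gripper": 1,"dx": 0,"dy": 0,"dz": 0,"ax": 0,"ay": 0,"az": 0},{"gripper": 1,"dx": 0,"dy": 0,"dz": 0,"ax": 0,"ay": 0,"az": 0},{"gripper": 1,"dx": 0,"dy": 0,"dz": 0,"ax": 0,"ay": 0,"az": 0},{"gripper": 1,"dx": 0,"dy": 0,"dz": 0,"ax": 0,"ay": 0,"az": 0},{"gripper": 1,"dx": 0,"dy": 0,"dz": 0,"ax": 0,"ay": 0,"az": 0},{"gripper": 1,"dx": 0,"dy": 0,"dz": 0,"ax": 0,"ay": 0,"az": 0},{"gripper": 1,"dx": 0,"dy": 0,"dz": 0,"ax": 0,"ay": 0,"az": 0},{"gripper": 1,"dx": 0,"dy": 0,"dz": 0,"ax": 0,"ay": 0,"az": 0},{"gripper": 1,"dx": 0,"dy": 0,"dz": 0,"ax": 0,"ay": 0,"az": 0}]}}

```text
time_s: 10.15
position: [0.5554, -0.1661, 0.0411]
tcp_rot: [3.14, -0.0, 3.079]
ft_force: [-9.3, 1.6, 27.9]
finger_gap: -0.004
```

Call:
{"api": "send_rows", "payload": {"rows": [{"gripper": 1,"dx": 0,"dy": 0,"dz": -7,"ax": 0,"ay": 0,"az": 0},{"gripper": 1,"dx": 0,"dy": 0,"dz": -7,"ax": 0,"ay": 0,"az": 0},{"gripper": 1,"dx": 0,"dy": -20,"dz": 0,"ax": 0,"ay": 0,"az": 0},{"gripper": 1,"dx": 0,"dy": -20,"dz": 0,"ax": 0,"ay": 0,"az": 0},{"gripper": 1,"dx": 0,"dy": -20,"dz": 0,"ax": 0,"ay": 0,"az": 0},{"gripper": 1,"dx": 0,"dy": 0,"dz": 0,"ax": 0,"ay": 0,"az": 0},{"gripper": 1,"dx": 0,"dy": 0,"dz": 5,"ax": 0,"ay": 0,"az": 0},{"gripper": 1,"dx": 0,"dy": 0,"dz": 3,"ax": 0,"ay": 0,"az": 0},{"gripper": 1,"dx": 0,"dy": 0,"dz": 3,"ax": 0,"ay": 0,"az": 0},{"gripper": 1,"dx": 0,"dy": 0,"dz": 2,"ax": 0,"ay": 0,"az": 0}]}}

```text
time_s: 11.15
position: [0.5516, -0.226, 0.0411]
tcp_rot: [3.14, -0.001, 3.08]
ft_force: [-10.1, 2.9, 34.9]
finger_gap: 0.005
```

Call:
{"api": "send_rows", "payload": {"rows": [{"gripper": 1,"dx": 0,"dy": 0,"dz": 1,"ax": 0,"ay": 0,"az": 0},{"gripper": 1,"dx": 0,"dy": 0,"dz": 0,"ax": 0,"ay": 0,"az": 0},{"gripper": 1,"dx": 0,"dy": 0,"dz": 0,"ax": 0,"ay": 0,"az": 0},{"gripper": 1,"dx": 0,"dy": 0,"dz": 0,"ax": 0,"ay": 0,"az": 0},{"gripper": 1,"dx": 0,"dy": 0,"dz": 0,"ax": 0,"ay": 0,"az": 0},{"gripper": 1,"dx": 0,"dy": 0,"dz": 0,"ax": 0,"ay": 0,"az": 0},{"gripper": 1,"dx": 0,"dy": 0,"dz": 0,"ax": 0,"ay": 0,"az": 0},{"gripper": 1,"dx": 0,"dy": 0,"dz": 0,"ax": 0,"ay": 0,"az": 0},{"gripper": 1,"dx": 0,"dy": 0,"dz": 0,"ax": 0,"ay": 0,"az": 0},{"gripper": 1,"dx": 0,"dy": 0,"dz": 0,"ax": 0,"ay": 0,"az": 0}]}}

```text
time_s: 12.15
position: [0.5516, -0.226, 0.0411]
tcp_rot: [3.14, 0.0, 3.079]
ft_force: [-8.9, 2.4, 26.2]
finger_gap: 0.001
```

All four pressed. I'll lift well clear and look.

Call:
{"api": "send_rows", "payload": {"rows": [{"gripper": 1,"dx": 0,"dy": 0,"dz": -10,"ax": 0,"ay": 0,"az": 0},{"gripper": 1,"dx": 0,"dy": 0,"dz": -20,"ax": 0,"ay": 0,"az": 0},{"gripper": 1,"dx": 0,"dy": 0,"dz": -20,"ax": 0,"ay": 0,"az": 0},{"gripper": 1,"dx": 0,"dy": 0,"dz": -20,"ax": 0,"ay": 0,"az": 0},{"gripper": 1,"dx": 0,"dy": 0,"dz": -10,"ax": 0,"ay": 0,"az": 0},{"gripper": 1,"dx": 0,"dy": 0,"dz": 0,"ax": 0,"ay": 0,"az": 0},{"gripper": 1,"dx": 0,"dy": 0,"dz": 0,"ax": 0,"ay": 0,"az": 0},{"gripper": 1,"dx": 0,"dy": 0,"dz": 0,"ax": 0,"ay": 0,"az": 0},{"gripper": 1,"dx": 0,"dy": 0,"dz": 0,"ax": 0,"ay": 0,"az": 0},{"gripper": 1,"dx": 0,"dy": 0,"dz": 0,"ax": 0,"ay": 0,"az": 0}]}}

```text
time_s: 13.15
position: [0.5509, -0.2273, 0.1175]
tcp_rot: [3.141, -0.001, 3.078]
ft_force: [-1.0, 0.1, -0.2]
finger_gap: -0.003
```

```bash
python3 - <<'E'
from station import *
import cv2,numpy as np
d=get_image("scene");cv2.imwrite("pics/s3.png",cv2.resize(d["img"][170:300,180:430],None,fx=3,fy=3,interpolation=2)[...,::-1])
E
```

```text
(no output)
```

View pics/s3.png

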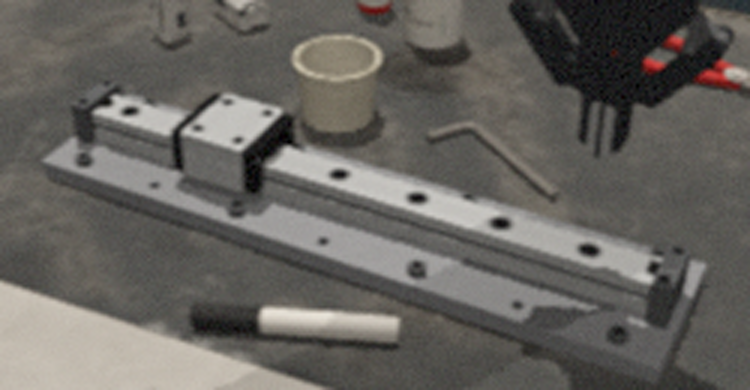

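The picture shows all four caps level with the rail, at crop (338,174), (416,198), (501,222) and (589,249). Next I'll come down lightly on cap 4.

Call:
{"api": "send_rows", "payload": {"rows": [{"gripper": 1,"dx": 0,"dy": 0,"dz": 20,"ax": 0,"ay": 0,"az": 0},{"gripper": 1,"dx": 0,"dy": 0,"dz": 20,"ax": 0,"ay": 0,"az": 0},{"gripper": 1,"dx": 0,"dy": 0,"dz": 20,"ax": 0,"ay": 0,"az": 0},{"gripper": 1,"dx": 0,"dy": 0,"dz": 10,"ax": 0,"ay": 0,"az": 0},{"gripper": 1,"dx": 0,"dy": 0,"dz": 3,"ax": 0,"ay": 0,"az": 0},{"gripper": 1,"dx": 0,"dy": 0,"dz": 2,"ax": 0,"ay": 0,"az": 0},{"gripper": 1,"dx": 0,"dy": 0,"dz": 1,"ax": 0,"ay": 0,"az": 0},{"gripper": 1,"dx": 0,"dy": 0,"dz": 1,"ax": 0,"ay": 0,"az": 0},{"gripper": 1,"dx": 0,"dy": 0,"dz": 0.5,"ax": 0,"ay": 0,"az": 0},{"gripper": 1,"dx": 0,"dy": 0,"dz": 0,"ax": 0,"ay": 0,"az": 0}]}}

```text
time_s: 14.2
position: [0.5517, -0.2275, 0.0413]
tcp_rot: [-3.141, 0.001, 3.078]
ft_force: [-0.1, 0.5, 2.1]
finger_gap: 0.004
```

Call:
{"api": "send_rows", "payload": {"rows": [{"gripper": 1,"dx": 0,"dy": 0,"dz": 0.7,"ax": 0,"ay": 0,"az": 0},{"gripper": 1,"dx": 0,"dy": 0,"dz": 0,"ax": 0,"ay": 0,"az": 0},{"gripper": 1,"dx": 0,"dy": 4,"dz": 0,"ax": 0,"ay": 0,"az": 0},{"gripper": 1,"dx": 0,"dy": 6,"dz": 0,"ax": 0,"ay": 0,"az": 0},{"gripper": 1,"dx": 0,"dy": 6,"dz": 0,"ax": 0,"ay": 0,"az": 0},{"gripper": 1,"dx": 0,"dy": 6,"dz": 0,"ax": 0,"ay": 0,"az": 0},{"gripper": 1,"dx": 0,"dy": 6,"dz": 0,"ax": 0,"ay": 0,"az": 0},{"gripper": 1,"dx": 0,"dy": 6,"dz": 0,"ax": 0,"ay": 0,"az": 0},{"gripper": 1,"dx": 0,"dy": 6,"dz": 0,"ax": 0,"ay": 0,"az": 0},{"gripper": 1,"dx": 0,"dy": 6,"dz": 0,"ax": 0,"ay": 0,"az": 0}]}}

```text
time_s: 15.2
position: [0.5552, -0.1827, 0.0411]
tcp_rot: [-3.14, 0.003, 3.077]
ft_force: [-0.8, -3.6, 6.2]
finger_gap: 0.004
```

Call:
{"api": "send_rows", "payload": {"rows": [{"gripper": 1,"dx": 0,"dy": 6,"dz": 0,"ax": 0,"ay": 0,"az": 0},{"gripper": 1,"dx": 0,"dy": 6,"dz": 0,"ax": 0,"ay": 0,"az": 0},{"gripper": 1,"dx": 0,"dy": 6,"dz": 0,"ax": 0,"ay": 0,"az": 0},{"gripper": 1,"dx": 0,"dy": 6,"dz": 0,"ax": 0,"ay": 0,"az": 0},{"gripper": 1,"dx": 0,"dy": 6,"dz": 0,"ax": 0,"ay": 0,"az": 0},{"gripper": 1,"dx": 0,"dy": 6,"dz": 0,"ax": 0,"ay": 0,"az": 0},{"gripper": 1,"dx": 0,"dy": 6,"dz": 0,"ax": 0,"ay": 0,"az": 0},{"gripper": 1,"dx": 0,"dy": 6,"dz": 0,"ax": 0,"ay": 0,"az": 0},{"gripper": 1,"dx": 0,"dy": 6,"dz": 0,"ax": 0,"ay": 0,"az": 0},{"gripper": 1,"dx": 0,"dy": 6,"dz": 0,"ax": 0,"ay": 0,"az": 0}]}}

```text
time_s: 16.2
position: [0.559, -0.1228, 0.0411]
tcp_rot: [-3.14, 0.003, 3.077]
ft_force: [-0.8, -3.6, 7.2]
finger_gap: 0.004
```

Call:
{"api": "send_rows", "payload": {"rows": [{"gripper": 1,"dx": 0,"dy": 6,"dz": 0,"ax": 0,"ay": 0,"az": 0},{"gripper": 1,"dx": 0,"dy": 6,"dz": 0,"ax": 0,"ay": 0,"az": 0},{"gripper": 1,"dx": 0,"dy": 6,"dz": 0,"ax": 0,"ay": 0,"az": 0},{"gripper": 1,"dx": 0,"dy": 6,"dz": 0,"ax": 0,"ay": 0,"az": 0},{"gripper": 1,"dx": 0,"dy": 6,"dz": 0,"ax": 0,"ay": 0,"az": 0},{"gripper": 1,"dx": 0,"dy": 6,"dz": 0,"ax": 0,"ay": 0,"az": 0},{"gripper": 1,"dx": 0,"dy": 6,"dz": 0,"ax": 0,"ay": 0,"az": 0},{"gripper": 1,"dx": 0,"dy": 6,"dz": 0,"ax": 0,"ay": 0,"az": 0},{"gripper": 1,"dx": 0,"dy": 6,"dz": 0,"ax": 0,"ay": 0,"az": 0},{"gripper": 1,"dx": 0,"dy": 6,"dz": 0,"ax": 0,"ay": 0,"az": 0}]}}

```text
time_s: 17.2
position: [0.5628, -0.063, 0.0411]
tcp_rot: [-3.14, 0.003, 3.077]
ft_force: [-0.9, -3.6, 7.6]
finger_gap: 0.001
```

Call:
{"api": "send_rows", "payload": {"rows": [{"gripper": 1,"dx": 0,"dy": 6,"dz": 0,"ax": 0,"ay": 0,"az": 0},{"gripper": 1,"dx": 0,"dy": 6,"dz": 0,"ax": 0,"ay": 0,"az": 0},{"gripper": 1,"dx": 0,"dy": 4,"dz": 0,"ax": 0,"ay": 0,"az": 0},{"gripper": 1,"dx": 0,"dy": 0,"dz": 0,"ax": 0,"ay": 0,"az": 0},{"gripper": 1,"dx": 0,"dy": 0,"dz": 0,"ax": 0,"ay": 0,"az": 0},{"gripper": 1,"dx": 0,"dy": 0,"dz": 0,"ax": 0,"ay": 0,"az": 0},{"gripper": 1,"dx": 0,"dy": 0,"dz": 0,"ax": 0,"ay": 0,"az": 0},{"gripper": 1,"dx": 0,"dy": 0,"dz": 0,"ax": 0,"ay": 0,"az": 0},{"gripper": 1,"dx": 0,"dy": 0,"dz": 0,"ax": 0,"ay": 0,"az": 0},{"gripper": 1,"dx": 0,"dy": 0,"dz": 0,"ax": 0,"ay": 0,"az": 0}]}}

```text
time_s: 18.2
position: [0.564, -0.0466, 0.0413]
tcp_rot: [-3.141, 0.003, 3.077]
ft_force: [-0.4, -3.1, 7.7]
finger_gap: -0.003
```

The stroke held about 6–8 N all along, centred on the rail. Next I lift, cross over the carriage and go down behind its outer end. I put that end at axis y ≈ 0.132 and will enter at 0.170.

Call:
{"api": "send_rows", "payload": {"rows": [{"gripper": 1,"dx": 0,"dy": 0,"dz": -20,"ax": 0,"ay": 0,"az": 0},{"gripper": 1,"dx": 1,"dy": 0,"dz": -25,"ax": 0,"ay": 0,"az": 0},{"gripper": 1,"dx": 0,"dy": 0,"dz": -25,"ax": 0,"ay": 0,"az": 0},{"gripper": 1,"dx": 0,"dy": 0,"dz": -20,"ax": 0,"ay": 0,"az": 0},{"gripper": 1,"dx": 0,"dy": 30,"dz": 0,"ax": 0,"ay": 0,"az": 0},{"gripper": 1,"dx": 0,"dy": 35,"dz": 0,"ax": 0,"ay": 0,"az": 0},{"gripper": 1,"dx": 0,"dy": 35,"dz": 0,"ax": 0,"ay": 0,"az": 0},{"gripper": 1,"dx": 0,"dy": 35,"dz": 0,"ax": 0,"ay": 0,"az": 0},{"gripper": 1,"dx": 0,"dy": 25,"dz": 0,"ax": 0,"ay": 0,"az": 0},{"gripper": 1,"dx": 0,"dy": 0,"dz": 0,"ax": 0,"ay": 0,"az": 0}]}}

```text
time_s: 19.2
position: [0.5712, 0.1199, 0.1296]
tcp_rot: [3.139, -0.001, 3.085]
ft_force: [-1.0, 0.0, -2.0]
finger_gap: -0.0
```

Call:
{"api": "send_rows", "payload": {"rows": [{"gripper": 1,"dx": 0,"dy": 0,"dz": 0,"ax": 0,"ay": 0,"az": 0},{"gripper": 1,"dx": 0,"dy": 0,"dz": 10,"ax": 0,"ay": 0,"az": 0},{"gripper": 1,"dx": 0,"dy": 0,"dz": 10,"ax": 0,"ay": 0,"az": 0},{"gripper": 1,"dx": 0,"dy": 0,"dz": 10,"ax": 0,"ay": 0,"az": 0},{"gripper": 1,"dx": 0,"dy": 0,"dz": 10,"ax": 0,"ay": 0,"az": 0},{"gripper": 1,"dx": 0,"dy": 0,"dz": 10,"ax": 0,"ay": 0,"az": 0},{"gripper": 1,"dx": 0,"dy": 0,"dz": 0,"ax": 0,"ay": 0,"az": 0},{"gripper": 1,"dx": 0,"dy": 0,"dz": 0,"ax": 0,"ay": 0,"az": 0},{"gripper": 1,"dx": 0,"dy": 0,"dz": 0,"ax": 0,"ay": 0,"az": 0},{"gripper": 1,"dx": 0,"dy": 0,"dz": 0,"ax": 0,"ay": 0,"az": 0}]}}

```text
time_s: 20.2
position: [0.5725, 0.1141, 0.0806]
tcp_rot: [3.141, 0.001, 3.078]
ft_force: [0.4, -0.6, 0.3]
finger_gap: 0.002
```

```bash
python3 - <<'E'
from station import *
import cv2,numpy as np
from h import *
d0=dict(np.load("top1.npz"));c=ray(d0,260.3,209.4,.06);print(c,((c-[.5621,-.0568,0])[:2]@[.0635,.998]))
d=get_image("scene");cv2.imwrite("pics/s4.png",cv2.resize(d["img"][150:280,180:380],None,fx=4,fy=4,interpolation=2)[...,::-1])
E
```

```text
[0.56826044 0.03947826 0.06      ] 0.09647688865596521
```

View pics/s4.png

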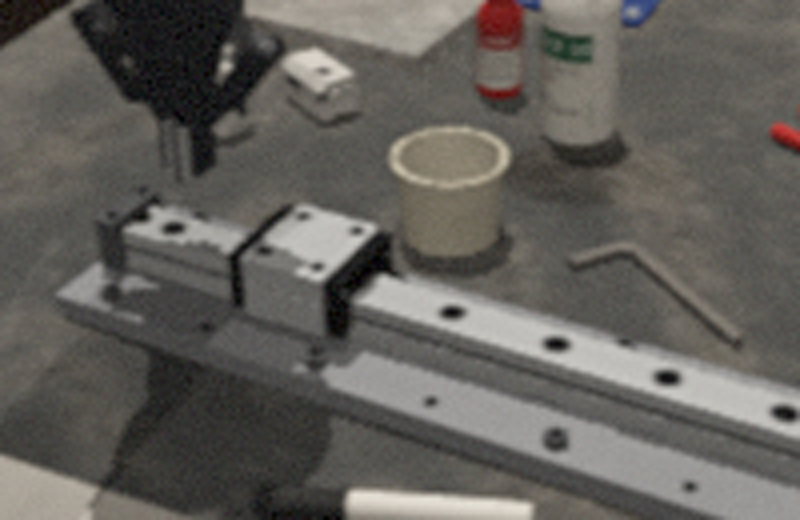

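The fingertips, near crop (185,180), hang between the near stop and the carriage. The gap is clear, so I go down.

Call:
{"api": "send_rows", "payload": {"rows": [{"gripper": 1,"dx": 0,"dy": 0,"dz": 10,"ax": 0,"ay": 0,"az": 0},{"gripper": 1,"dx": 0,"dy": 0,"dz": 10,"ax": 0,"ay": 0,"az": 0},{"gripper": 1,"dx": 0,"dy": 0,"dz": 8,"ax": 0,"ay": 0,"az": 0},{"gripper": 1,"dx": 0,"dy": 0,"dz": 4,"ax": 0,"ay": 0,"az": 0},{"gripper": 1,"dx": 0,"dy": 0,"dz": 0,"ax": 0,"ay": 0,"az": 0},{"gripper": 1,"dx": 0,"dy": -6,"dz": 0,"ax": 0,"ay": 0,"az": 0},{"gripper": 1,"dx": 0,"dy": -6,"dz": 0,"ax": 0,"ay": 0,"az": 0},{"gripper": 1,"dx": 0,"dy": -6,"dz": 0,"ax": 0,"ay": 0,"az": 0},{"gripper": 1,"dx": 0,"dy": -4,"dz": 0,"ax": 0,"ay": 0,"az": 0},{"gripper": 1,"dx": 0,"dy": -4,"dz": 0,"ax": 0,"ay": 0,"az": 0}]}}

```text
time_s: 21.25
position: [0.5705, 0.0874, 0.0483]
tcp_rot: [3.141, 0.0, 3.077]
ft_force: [0.2, 0.8, -0.1]
finger_gap: 0.002
```

Call:
{"api": "send_rows", "payload": {"rows": [{"gripper": 1,"dx": 0,"dy": -4,"dz": 0,"ax": 0,"ay": 0,"az": 0},{"gripper": 1,"dx": 0,"dy": -4,"dz": 0,"ax": 0,"ay": 0,"az": 0},{"gripper": 1,"dx": 0,"dy": -5,"dz": 0,"ax": 0,"ay": 0,"az": 0},{"gripper": 1,"dx": 0,"dy": -6,"dz": 0,"ax": 0,"ay": 0,"az": 0},{"gripper": 1,"dx": 0,"dy": -6,"dz": 0,"ax": 0,"ay": 0,"az": 0},{"gripper": 1,"dx": 0,"dy": -6,"dz": 0,"ax": 0,"ay": 0,"az": 0},{"gripper": 1,"dx": 0,"dy": -6,"dz": 0,"ax": 0,"ay": 0,"az": 0},{"gripper": 1,"dx": 0,"dy": -6,"dz": 0,"ax": 0,"ay": 0,"az": 0},{"gripper": 1,"dx": 0,"dy": -6,"dz": 0,"ax": 0,"ay": 0,"az": 0},{"gripper": 1,"dx": 0,"dy": -6,"dz": 0,"ax": 0,"ay": 0,"az": 0}]}}

```text
time_s: 22.25
position: [0.567, 0.0325, 0.0481]
tcp_rot: [3.142, 0.0, 3.078]
ft_force: [0.2, 3.5, 2.7]
finger_gap: 0.001
```

The fingers are pushing the carriage with about 3.5 N. Continuing.

Call:
{"api": "send_rows", "payload": {"rows": [{"gripper": 1,"dx": 0,"dy": -8,"dz": 0,"ax": 0,"ay": 0,"az": 0},{"gripper": 1,"dx": 0,"dy": -8,"dz": 0,"ax": 0,"ay": 0,"az": 0},{"gripper": 1,"dx": 0,"dy": -8,"dz": 0,"ax": 0,"ay": 0,"az": 0},{"gripper": 1,"dx": 0,"dy": -8,"dz": 0,"ax": 0,"ay": 0,"az": 0},{"gripper": 1,"dx": 0,"dy": -8,"dz": 0,"ax": 0,"ay": 0,"az": 0},{"gripper": 1,"dx": 0,"dy": -8,"dz": 0,"ax": 0,"ay": 0,"az": 0},{"gripper": 1,"dx": 0,"dy": -8,"dz": 0,"ax": 0,"ay": 0,"az": 0},{"gripper": 1,"dx": 0,"dy": -8,"dz": 0,"ax": 0,"ay": 0,"az": 0},{"gripper": 1,"dx": 0,"dy": -8,"dz": 0,"ax": 0,"ay": 0,"az": 0},{"gripper": 1,"dx": 0,"dy": -8,"dz": 0,"ax": 0,"ay": 0,"az": 0}]}}

```text
time_s: 23.25
position: [0.5617, -0.0474, 0.0481]
tcp_rot: [3.142, -0.0, 3.078]
ft_force: [1.6, 3.4, 1.5]
finger_gap: -0.003
```

Call:
{"api": "send_rows", "payload": {"rows": [{"gripper": 1,"dx": 0,"dy": -8,"dz": 0,"ax": 0,"ay": 0,"az": 0},{"gripper": 1,"dx": 0,"dy": -8,"dz": 0,"ax": 0,"ay": 0,"az": 0},{"gripper": 1,"dx": 0,"dy": -8,"dz": 0,"ax": 0,"ay": 0,"az": 0},{"gripper": 1,"dx": 0,"dy": -8,"dz": 0,"ax": 0,"ay": 0,"az": 0},{"gripper": 1,"dx": 0,"dy": -8,"dz": 0,"ax": 0,"ay": 0,"az": 0},{"gripper": 1,"dx": 0,"dy": -8,"dz": 0,"ax": 0,"ay": 0,"az": 0},{"gripper": 1,"dx": 0,"dy": -8,"dz": 0,"ax": 0,"ay": 0,"az": 0},{"gripper": 1,"dx": 0,"dy": -8,"dz": 0,"ax": 0,"ay": 0,"az": 0},{"gripper": 1,"dx": 0,"dy": -8,"dz": 0,"ax": 0,"ay": 0,"az": 0},{"gripper": 1,"dx": 0,"dy": -8,"dz": 0,"ax": 0,"ay": 0,"az": 0}]}}

```text
time_s: 24.25
position: [0.5566, -0.1272, 0.0481]
tcp_rot: [3.142, -0.0, 3.078]
ft_force: [1.9, 3.3, 1.7]
finger_gap: 0.003
```

Call:
{"api": "send_rows", "payload": {"rows": [{"gripper": 1,"dx": 0,"dy": -6,"dz": 0,"ax": 0,"ay": 0,"az": 0},{"gripper": 1,"dx": 0,"dy": -6,"dz": 0,"ax": 0,"ay": 0,"az": 0},{"gripper": 1,"dx": 0,"dy": -6,"dz": 0,"ax": 0,"ay": 0,"az": 0},{"gripper": 1,"dx": 0,"dy": -6,"dz": 0,"ax": 0,"ay": 0,"az": 0},{"gripper": 1,"dx": 0,"dy": -6,"dz": 0,"ax": 0,"ay": 0,"az": 0},{"gripper": 1,"dx": 0,"dy": -5,"dz": 0,"ax": 0,"ay": 0,"az": 0},{"gripper": 1,"dx": 0,"dy": -4,"dz": 0,"ax": 0,"ay": 0,"az": 0},{"gripper": 1,"dx": 0,"dy": -3,"dz": 0,"ax": 0,"ay": 0,"az": 0},{"gripper": 1,"dx": 0,"dy": -2,"dz": 0,"ax": 0,"ay": 0,"az": 0},{"gripper": 1,"dx": 0,"dy": -2,"dz": 0,"ax": 0,"ay": 0,"az": 0}]}}

```text
time_s: 25.25
position: [0.5536, -0.1725, 0.048]
tcp_rot: [3.141, -0.0, 3.078]
ft_force: [0.4, 3.8, 1.6]
finger_gap: 0.0
```

Call:
{"api": "send_rows", "payload": {"rows": [{"gripper": 1,"dx": 0,"dy": -2,"dz": 0,"ax": 0,"ay": 0,"az": 0},{"gripper": 1,"dx": 0,"dy": -2,"dz": 0,"ax": 0,"ay": 0,"az": 0},{"gripper": 1,"dx": 0,"dy": -2,"dz": 0,"ax": 0,"ay": 0,"az": 0},{"gripper": 1,"dx": 0,"dy": -1,"dz": 0,"ax": 0,"ay": 0,"az": 0},{"gripper": 1,"dx": 0,"dy": -1,"dz": 0,"ax": 0,"ay": 0,"az": 0},{"gripper": 1,"dx": 0,"dy": 0,"dz": 0,"ax": 0,"ay": 0,"az": 0},{"gripper": 1,"dx": 0,"dy": 0,"dz": 0,"ax": 0,"ay": 0,"az": 0},{"gripper": 1,"dx": 0,"dy": 0,"dz": 0,"ax": 0,"ay": 0,"az": 0},{"gripper": 1,"dx": 0,"dy": 0,"dz": 0,"ax": 0,"ay": 0,"az": 0},{"gripper": 1,"dx": 0,"dy": 0,"dz": 0,"ax": 0,"ay": 0,"az": 0}]}}

```text
time_s: 26.25
position: [0.5532, -0.1807, 0.048]
tcp_rot: [-3.141, -0.0, 3.078]
ft_force: [-0.9, 0.7, 0.4]
finger_gap: -0.002
```

Call:
{"api": "send_rows", "payload": {"rows": [{"gripper": 1,"dx": 0,"dy": -1,"dz": 0,"ax": 0,"ay": 0,"az": 0},{"gripper": 1,"dx": 0,"dy": -1,"dz": 0,"ax": 0,"ay": 0,"az": 0},{"gripper": 1,"dx": 0,"dy": -1,"dz": 0,"ax": 0,"ay": 0,"az": 0},{"gripper": 1,"dx": 0,"dy": -1,"dz": 0,"ax": 0,"ay": 0,"az": 0},{"gripper": 1,"dx": 0,"dy": -1,"dz": 0,"ax": 0,"ay": 0,"az": 0},{"gripper": 1,"dx": 0,"dy": 0,"dz": 0,"ax": 0,"ay": 0,"az": 0},{"gripper": 1,"dx": 0,"dy": 0,"dz": 0,"ax": 0,"ay": 0,"az": 0},{"gripper": 1,"dx": 0,"dy": 0,"dz": 0,"ax": 0,"ay": 0,"az": 0},{"gripper": 1,"dx": 0,"dy": 0,"dz": 0,"ax": 0,"ay": 0,"az": 0},{"gripper": 1,"dx": 0,"dy": 0,"dz": 0,"ax": 0,"ay": 0,"az": 0}]}}

```text
time_s: 27.25
position: [0.553, -0.1821, 0.048]
tcp_rot: [3.138, -0.001, 3.08]
ft_force: [-0.7, 9.0, 4.0]
finger_gap: -0.004
```

The carriage moved only 1.4 mm of the commanded 5 and the force rose to 9 N, so it is at the stop. One small extra push, then back off and lift away.

Call:
{"api": "send_rows", "payload": {"rows": [{"gripper": 1,"dx": 0,"dy": -1,"dz": 0,"ax": 0,"ay": 0,"az": 0},{"gripper": 1,"dx": 0,"dy": -1,"dz": 0,"ax": 0,"ay": 0,"az": 0},{"gripper": 1,"dx": 0,"dy": 0,"dz": 0,"ax": 0,"ay": 0,"az": 0},{"gripper": 1,"dx": 0,"dy": 4,"dz": 0,"ax": 0,"ay": 0,"az": 0},{"gripper": 1,"dx": 0,"dy": 10,"dz": 0,"ax": 0,"ay": 0,"az": 0},{"gripper": 1,"dx": 0,"dy": 15,"dz": 0,"ax": 0,"ay": 0,"az": 0},{"gripper": 1,"dx": 0,"dy": 0,"dz": -20,"ax": 0,"ay": 0,"az": 0},{"gripper": 1,"dx": 0,"dy": 0,"dz": -25,"ax": 0,"ay": 0,"az": 0},{"gripper": 1,"dx": 0,"dy": 0,"dz": -25,"ax": 0,"ay": 0,"az": 0},{"gripper": 1,"dx": 0,"dy": 0,"dz": 0,"ax": 0,"ay": 0,"az": 0}]}}

```text
time_s: 28.25
position: [0.5571, -0.1587, 0.1214]
tcp_rot: [-3.14, 0.007, 3.078]
ft_force: [-0.0, -0.2, -0.3]
finger_gap: 0.0
```

Call:
{"api": "send_rows", "payload": {"rows": [{"gripper": 1,"dx": 0,"dy": 20,"dz": -20,"ax": 0,"ay": 0,"az": 0},{"gripper": 1,"dx": 0,"dy": 30,"dz": -20,"ax": 0,"ay": 0,"az": 0},{"gripper": 1,"dx": 0,"dy": 30,"dz": -20,"ax": 0,"ay": 0,"az": 0},{"gripper": 1,"dx": 0,"dy": 30,"dz": -20,"ax": 0,"ay": 0,"az": 0},{"gripper": 1,"dx": 0,"dy": 30,"dz": 0,"ax": 0,"ay": 0,"az": 0},{"gripper": 1,"dx": 0,"dy": 20,"dz": 0,"ax": 0,"ay": 0,"az": 0},{"gripper": 1,"dx": 0,"dy": 0,"dz": 0,"ax": 0,"ay": 0,"az": 0},{"gripper": 1,"dx": 0,"dy": 0,"dz": 0,"ax": 0,"ay": 0,"az": 0},{"gripper": 1,"dx": 0,"dy": 0,"dz": 0,"ax": 0,"ay": 0,"az": 0},{"gripper": 1,"dx": 0,"dy": 0,"dz": 0,"ax": 0,"ay": 0,"az": 0}]}}

```text
time_s: 29.25
position: [0.5647, -0.0004, 0.1978]
tcp_rot: [-3.141, -0.0, 3.075]
ft_force: [1.1, -0.9, -0.3]
finger_gap: 0.001
```

```bash
python3 - <<'E'
from station import *
import cv2,numpy as np
d=get_image("scene");cv2.imwrite("pics/s5.png",cv2.resize(d["img"][150:300,180:440],None,fx=3,fy=3,interpolation=2)[...,::-1])
E
```

```text
(no output)
```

View pics/s5.png

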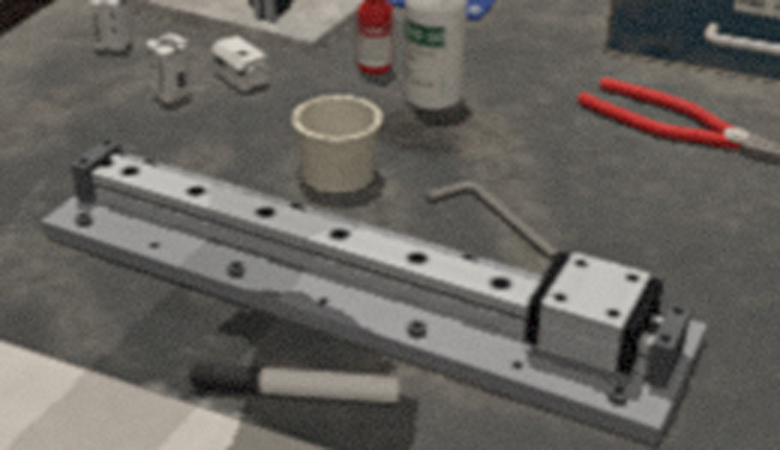

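The carriage sits at the far stop with its buffer at crop (655,325). The visible caps are flush, and the key, cup and marker haven't moved. I'll check the carriage position from the top camera.

```bash
python3 - <<'E'
from station import *
from h import *
d=get_image("top");g=cv2.cvtColor(d["img"],cv2.COLOR_RGB2GRAY)
m=((g>185)*255).astype(np.uint8);m[:195]=0;m[245:]=0;m[:,:368]=0;m[:,408:]=0
m=cv2.morphologyEx(m,cv2.MORPH_OPEN,np.ones((3,3)))
n,l,st,c=cv2.connectedComponentsWithStats(cv2.morphologyEx(m,cv2.MORPH_CLOSE,np.ones((5,5))))
for i in range(1,n):
    if st[i,4]>150:
        p=ray(d,*c[i],.06);print(st[i],c[i],p,(p-[.5621,-.0568,0])[:2]@[.0635,.998])
cv2.imwrite("pics/t6.png",cv2.resize(d["img"][185:255,340:440],None,fx=6,fy=6,interpolation=2)[...,::-1])
E
```

```text
[ 368  197   40   41 1239] [389.37772397 215.91686844] [ 0.56152347 -0.21540585  0.06      ] -0.1583252447114757
```

View pics/t6.png

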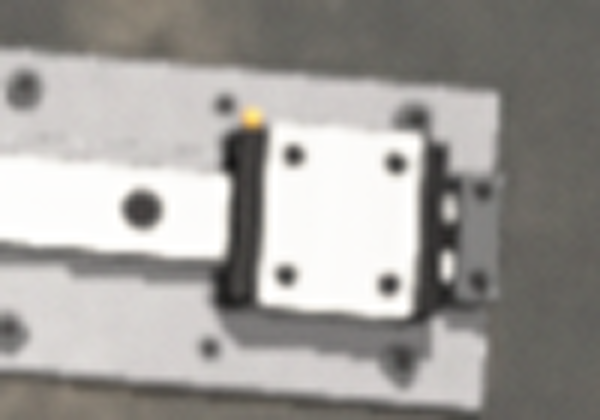

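Reading the four screws by hand gives a centre of about (396.4,221.1), so axis y ≈ -0.173, where -0.173 is the stop. My mask's -0.158 was pulled off because it included the rail. The picture shows the black end against the buffer. I'm handing in.

```bash
python3 - <<'E'
from h import *
d=dict(np.load("top1.npz"));p=ray(d,396.4,221.1,.06);print((p-[.5621,-.0568,0])[:2]@[.0635,.998])
from station import *
print(finish_job(),read_state()["time_s"])
E
```

```text
-0.17282655134808353
the job is handed in; nothing more can be done
the job is handed in; nothing more can be done
```

The job is done and handed in at about 29 s of the 67 s allowed; no verdict was reported.

- **Caps:** I pressed all four until the closed fingertips met the rail at z = 0.041 m, with about 28 N steady and 37 N at most. The picture after lifting off showed all four flush. Cap 4 is now under the carriage, so the last pictures show only caps 1 to 3.
- **Stroke:** I ran one continuous stroke from cap 4 to cap 1. The tip height stayed at 0.041 m and the force read about 2 N at touchdown, then 6–8 N. Those readings were taken about once a second, not throughout.
- **Carriage:** I pushed it by its outer end with about 3.5 N until it stopped, when the force rose to 9 N. I then gave one small extra push and backed off.

**Last checks:** The carriage centre, taken from its four screws in the top image, is at axis y = -0.1728 m. The stop is at -0.173 m. A first automatic mask gave -0.158 m; I rejected it because it also covered part of the rail. The close-up shows the carriage end against the buffer. By eye, the hex key, cup and marker lie where they were, but I did not measure them. The gripper ended clear of everything, at z = 0.20 m.

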